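# Crack open the stuck drying case in the instrument workshop

## Robot

A 6-joint arm with a two-finger parallel gripper is mounted at the origin on the work surface. World frame = base frame: x ahead of the robot, y to its left, z up, the work surface at z = 0. Lengths are in mm, angles in rad, forces in N, time in s.
With the tool pointing down it reaches from about 425 to 925 mm from the base axis. Payload 12.5 kg.
Tool frame: the origin (TCP) lies between the finger pads, 19 mm behind the fingertips; this is the grasp point; z points along the fingers, y is the line along which they close (so a half turn about z gives the same grasp; the last joint's range is limited). The gripper opens to 85 mm and grips with 20 to 120 N. Pads are 22 mm wide; open, the fingers measure 114 mm over their backs; the gripper's body (76 mm by 85 mm) begins 54 mm behind the grasp point. The pads swing forward as they close: fully open they stand 13 mm farther back than shut.
Start: joints at [-1.212, 0.491, 1.559, -0, 1.092, -0.106], TCP at [280.176, -558.699, 250.027] pointing down, gripper open.
Joint ranges: [-3.1, 3.1], [-0.84, 2.19], [0.05, 2.79], [-1.13, 4.28], [0.06, 2.93], [-2.69, 2.69]. Speed limits (rad/s): [2.22, 2.22, 2.79, 3.14, 3.14, 3.14].

## Interface

Orientations are given as a unit quaternion [w, x, y, z].
In Python, from cell import bot gives the robot as it stands. The module is installed in compiled form; this text tells all that it offers. Calls block until the motion is done:
- bot.goto(position, orientation): joint-space move of the TCP to a pose.
- bot.move_linear(position, feed=150, attitude=None): straight line of the TCP; attitude=None keeps the orientation; feed is the mean speed in mm/s.
- bot.move_j(angles): joint-space move.
- bot.set_gripper(opening): opening from 0.0 (shut) to 1.0 (fully open); the grip force is fixed at half the most; returns when the fingers have stopped.
- bot.hold(seconds).
- bot.inverse_kinematics(position, orientation): joint angles nearest the present ones, or None.
- bot.grab_frame(name): name is "scene" or "top" or "wrist"; returns the picture (480x640x3 uint8, red, green, blue); there is no depth.
- bot.calibration(name): a dict with "fx", "fy", "cx", "cy" (pixels), "cam_to_world" (4x4, takes a point from camera to world coordinates). Camera axes: x right, y up, looking along -z (the intrinsics and any distortion apply to the point x, -y, -z); pixel columns grow to the right and rows downward; lengths in mm; the calibration is good to about 2 mm. A picture is of the moment at which its call begins: read the wrist's pose just before it. calibration takes no time and is no camera call; for the wrist camera it gives the pose at the moment of the call.
A pose or a line that the arm cannot do raises bot.Unreachable and nothing moves.
- bot.hand_in(): hands the job in; it is judged then, once.
Trained networks look in the newest picture that a camera, given by its name, has taken for a name from the list of things; names that differ only in an ending like _2 or _b are one class to them, and where a whole thing is asked for, a point or a joint stands for the part that bears it (a point fixed in the world has none). Each returns a list of dicts, best first, with "score" (0 to 1); they miss things now and then, are a little off and sometimes report something else, mostly with a low value. They report only what shows in the picture. A call takes as long as a camera call. They do not tell look-alikes from the thing itself.
- bot.find_in(query, camera): "box" ([left, top, width, height] in pixels, round what is visible of it).
- bot.place_of(query, camera): "uv" ([column, row] in pixels: a listed point, or the origin of a listed thing).
Readings, each from a call of its own:
- bot.get_time_s(): time.
- bot.get_joint_pos(): joint angles.
- bot.get_qd(): joint speeds.
- bot.get_tau(): joint torques, N m.
- bot.get_ee_pos(): TCP position.
- bot.get_ee_rot(): TCP orientation.
- bot.get_contact_force(): force on the tool from outside, world axes, zero at the start.
- bot.get_wrist_torque(): the same for the moment, N m.
- bot.get_width(): opening from 0.0 (shut) to 1.0 (fully open).
- bot.get_grip_force(): force on a finger pad.
Only numpy, scipy, OpenCV 4.12 (cv2) and the standard library are available. Lean on these libraries where they do the work, as an engineer would, in place of code of your own. Each camera call takes 0.05 s, during which the arm holds its last target. There are 200 camera calls.

## Task

The seal of the drying case is stuck: first take the steel weight off its green lid and set it down gently, upright, on the middle of the cork pad. Then grip the lid's brass bar and pull straight up until the seal breaks free, and finish still holding the lid, level and clear of the case all round, about 3 cm above the case's rim; do not let it fly up high, and leave everything else on the bench where it is.

Things in the scene. Friction and masses are not known exactly. Their poses are not given: they have to be found in the camera images.
- case: Plywood drying case, an open box 200 (x) x 260 (y) x 100 mm high with 12 mm walls, fixed to the bench. Origin: centre of its underside; own z up. The lid lies on its rim, flush with the walls outside.
- lid: Green lift-off lid with two pale clear window panes, 200 x 260 x 12 mm, 0.4 to 0.63 kg. Origin: centre of its underside, 100 mm above the bench when shut; axes as the case's. A skirt under it is gripped by rubber seal pads in the case: lifting straight up at the bar takes a peak of 13 to 22 N about 3 mm up, then the seal lets go and past 10 mm only the lid's weight is left.
- bar (a point): Centre of the upper part of the lid's brass grip bar, 38 mm above the lid's underside (138 mm above the bench when shut), over the lid's centre. The bar is 16 mm wide (along the lid's own x), 80 mm long (along its own y), and stands 36 mm above the lid's flat top, its upper face 10 mm above this point. Pinch it from above across its width.
- weight: Dark steel weight standing loose on the lid's top: a disc 60 mm in diameter and 36 mm high with a round steel knob 24 mm in diameter and 32 mm high on top (68 mm in all). Origin: centre of its underside; own z up. 0.5 to 0.8 kg. Grasp the knob.
- pad: Square cork pad, 110 x 110 x 6 mm, fixed on the bench beside the case, left or right. Origin: centre of its underside; its top is 6 mm above the bench.
- peg_tray: Open pale wooden tray with tuning pegs, 110 x 110 x 35 mm, fixed on the bench on the other side of the case. Origin: centre of its underside.
- glue_jar: Amber glue jar with a black cap, 64 mm in diameter, 90 mm high, on the right. Leave alone. Origin: centre of its underside.
- cup: Blue ceramic cup, 74 mm across the rim, 85 mm high. Leave alone. Origin: centre of its underside.
- screwdriver: Screwdriver with a pale wooden handle, lying in front of the case. Leave alone. Origin: at its underside.
- hammer: Small hammer lying behind the case. Leave alone. Origin: at its underside.
- bridge: Pale wooden fiddle bridge, 90 x 16 x 44 mm, standing on the right. Leave alone. Origin: centre of its underside.
- varnish_can: Red varnish can, 80 mm in diameter, 110 mm high, on the left. Leave alone. Origin: centre of its underside.
Things that resemble listed ones, but are neither listed nor needed, are in the scene too. What is shaped like the weight but purple is not meant. Of the things that look like the pad, the larger one is meant.

How it is judged:
By the outcome, as a careful person would: the job done as asked, in the order asked, and still so for the second after the job is handed in, while the arm keeps its last pose, push and grip.
It also fails if it takes over 54 s, if anything falls off the work surface, if the arm or the gripper's body presses on something with over 40 N, if the wrist force passes 120 N, or if a joint passes its speed limit or range.

## Working session

There is one attempt and no reset: what is moved stays moved. The work goes in short steps, each a Python script; the robot and the scene stay as the last script left them, time stands still between calls to the robot, and variables do not carry over. Pictures are saved under pics/ and viewed, at most 10 in all, crops included, and the job is handed in when it is done.

```bash
mkdir -p pics
cat > h.py <<'E'
import numpy as np, cv2
from cell import bot
def ray(name,uv,z,cal=None):
    c=cal or bot.calibration(name); T=np.array(c["cam_to_world"])
    d=np.array([(uv[0]-c["cx"])/c["fx"],-(uv[1]-c["cy"])/c["fy"],-1.])
    d=T[:3,:3]@d; o=T[:3,3]
    return o+d*(z-o[2])/d[2]
def save(name,fn,crop=None,s=1):
    im=bot.grab_frame(name)[:,:,::-1].copy()
    if crop: im=im[crop[1]:crop[3],crop[0]:crop[2]]
    if s!=1: im=cv2.resize(im,None,fx=s,fy=s,interpolation=cv2.INTER_CUBIC)
    cv2.imwrite("pics/"+fn,im)
E
python3 - <<'E'
from h import *
save("top","top1.png"); print({k:np.round(v,2).tolist() for k,v in bot.calibration("top").items()})
for q,z in [("weight",112),("pad",0),("bar",138),("case",0),("peg_tray",0),("lid",100),("glue_jar",0),("varnish_can",0),("cup",0)]:
    for r in bot.place_of(q,"top")[:3]: print(q,round(r["score"],2),np.round(r["uv"]),np.round(ray("top",r["uv"],z)))
save("scene","scene1.png")
print(bot.get_time_s(),bot.get_ee_rot())
E
```

```text
{'fx': 568.31, 'fy': 568.31, 'cx': 313.55, 'cy': 246.83, 'cam_to_world': [[-0.02, 0.98, -0.17, 267.5], [-1.0, -0.02, -0.0, 27.85], [-0.01, 0.17, 0.99, 1712.18], [0.0, 0.0, 0.0, 1.0]]}
weight 0.9 [254. 179.] [751. 201. 112.]
weight 0.83 [256. 325.] [330. 195. 112.]
weight 0.73 [272. 216.] [640. 148. 112.]
pad 0.64 [444. 282.] [ 451. -361.    0.]
bar 0.83 [297. 224.] [608.  75. 138.]
bar 0.17 [481. 236.] [ 563. -441.  138.]
peg_tray 0.58 [220. 281.] [467. 315.   0.]
lid 0.57 [298. 230.] [598.  75. 100.]
lid 0.46 [446. 285.] [ 431. -344.  100.]
glue_jar 0.63 [483. 236.] [ 587. -488.    0.]
glue_jar 0.58 [205. 208.] [697. 366.   0.]
varnish_can 0.64 [148. 265.] [522. 535.   0.]
cup 0.79 [206. 212.] [681. 361.   0.]
0.55 [3.86524657e-05 9.73117233e-01 2.30310331e-01 1.53411353e-05]
```

View pics/top1.png

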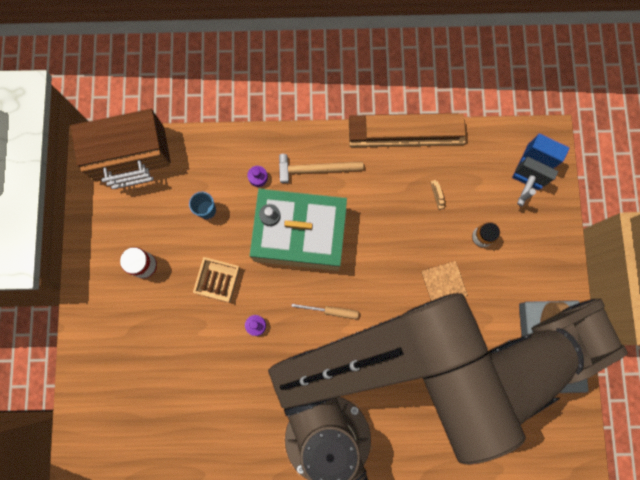

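View pics/scene1.png

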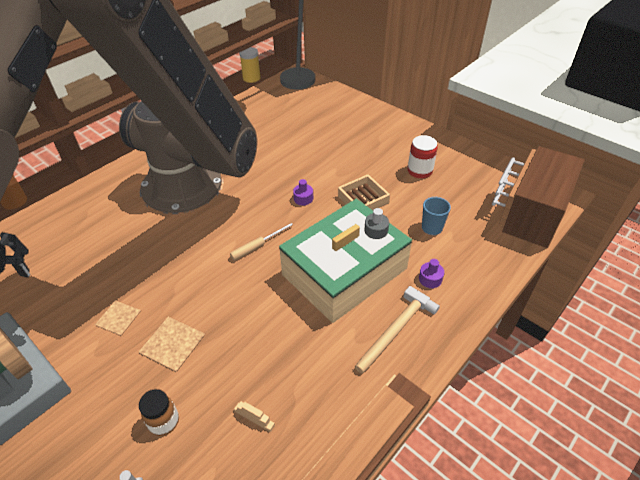

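Weight candidates in the top image are purple at (256,176), purple at (256,325) and dark at (270,214) on the lid. I choose the dark one. The scene image shows two pads: the larger at (172,343) and a smaller one at (118,317), so I choose (172,343). Next is a close wrist look at the lid and the pad.

Run:
```python
from h import *
for uv in [(172,343),(118,317)]: print("pad scene",np.round(ray("scene",uv,6)))
q=[0,2**-.5,2**-.5,0]
bot.goto([470,-300,380],q)
im=bot.grab_frame("wrist"); c=bot.calibration("wrist"); cv2.imwrite("pics/w0.png",im[:,:,::-1])
for r in bot.place_of("pad","wrist")[:3]: print("pad",round(r["score"],2),np.round(r["uv"]),np.round(ray("wrist",r["uv"],0,c),1))
for r in bot.find_in("pad","wrist")[:3]: print("pad",round(r["score"],2),np.round(r["box"]))
bot.goto([590,90,400],q)
im=bot.grab_frame("wrist"); c=bot.calibration("wrist"); cv2.imwrite("pics/w1.png",im[:,:,::-1])
print(np.round(c["cam_to_world"],2).tolist(),c["fx"],c["cx"],c["cy"])
for n,z in [("weight",112),("bar",138),("lid",100)]:
  for r in bot.place_of(n,"wrist")[:3]: print(n,round(r["score"],2),np.round(r["uv"]),np.round(ray("wrist",r["uv"],z,c),1))
print(bot.get_time_s(),bot.get_joint_pos())
a,b=cv2.imread("pics/w0.png"),cv2.imread("pics/w1.png")
```

```text
pad scene [ 445. -362.    6.]
pad scene [ 287. -407.    6.]
pad 0.77 [303. 228.] [ 441.5 -362.5    0. ]
pad 0.74 [194. 260.] [ 288.6 -408.1   -0. ]
pad 0.65 [251. 178. 102.  97.]
pad 0.63 [157. 226.  72.  68.]
[[1.0, 0.0, 0.0, 590.15], [-0.0, 0.96, 0.3, 164.57], [-0.0, -0.3, 0.96, 524.33], [0.0, 0.0, 0.0, 1.0]] 385.72507428857256 323.38463059582995 241.74371109013555
weight 0.92 [366. 134.] [633.3 153.  112. ]
weight 0.71 [476.  96.] [743.2 189.  112. ]
weight 0.69 [113.  90.] [380.3 195.2 112. ]
bar 0.85 [338. 218.] [604.4  70.6 138. ]
lid 0.77 [337. 209.] [605.2  70.8 100. ]
3.7083 [ 3.91705270e-02  3.40079175e-01  1.40418134e+00 -7.33709489e-05
  1.39733511e+00  4.05680343e-02]
```

View pics/w0.png

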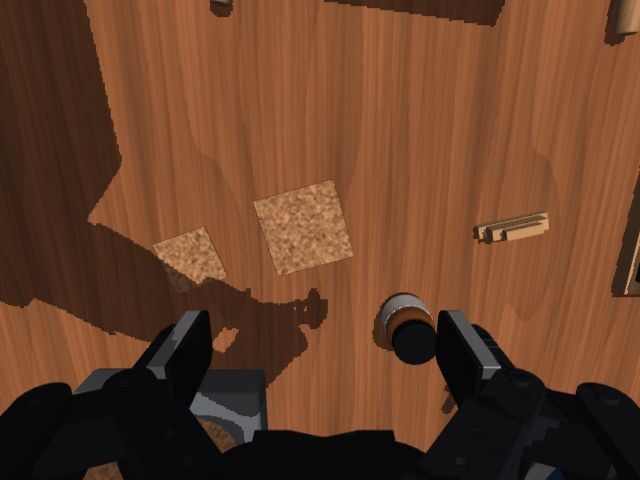

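View pics/w1.png

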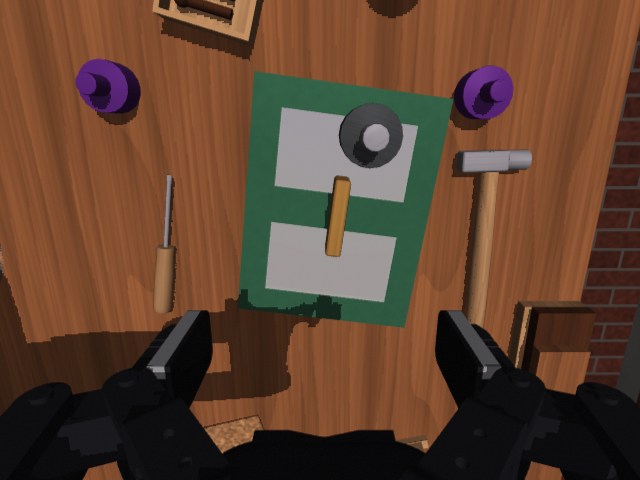

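The lid carries the dark weight at (370,135), with its knob top at about (376,137). The bar runs from (342,180) to (333,255). The larger pad has corners (254,201), (333,181), (353,257) and (279,275). I'll work out the geometry from these corners.

Run:
```python
from h import *
c=bot.calibration("wrist")
P=np.array([ray("wrist",u,112,c)[:2] for u in [(256,72),(452,99),(404,327),(239,308)]])
print(P.round(1).tolist(),P.mean(0)); 
for i in range(4):
    d=P[(i+1)%4]-P[i]; print(np.linalg.norm(d).round(1),np.degrees(np.arctan2(d[1],d[0])).round(2))
print("knob",ray("wrist",(376,137),180,c), "bar top ends",ray("wrist",(342,181),148,c),ray("wrist",(334,252),148,c))
T=np.array(c["cam_to_world"]); T[:3,3]+=np.array([470-590.,-300-90,-20]); c0=dict(c,cam_to_world=T)
Q=np.array([ray("wrist",u,6,c0)[:2] for u in [(254,201),(333,181),(353,257),(279,275)]])
print(Q.round(1).tolist(),Q.mean(0),[np.linalg.norm(Q[i]-Q[i-1]).round(1) for i in range(4)])
```

```text
[[523.6, 211.9], [719.1, 186.6], [686.5, -70.6], [489.9, -45.1]] [604.77376581  70.68897867]
197.1 -7.37
259.4 -97.23
198.3 172.61
259.3 82.51
knob [635.32214021 152.3605799  180.        ] bar top ends [608.01862361 109.86560625 148.        ] [600.71512077  36.85866083 148.        ]
[[378.9, -323.9], [482.2, -297.9], [510.2, -401.9], [407.9, -428.3]] [ 444.80530801 -362.99138205] [np.float64(108.3), np.float64(106.6), np.float64(107.7), np.float64(105.7)]
```

```bash
cat >> h.py <<'E'
phi=np.radians(90-7.4); Q=[0,float(np.cos(phi/2)),float(np.sin(phi/2)),0]
def st(m=""): print(m,round(bot.get_time_s(),2),np.round(bot.get_ee_pos(),1),"F",np.round(bot.get_contact_force(),2),"w",round(bot.get_width(),3),"g",round(bot.get_grip_force(),1))
E
python3 - <<'E'
from h import *
bot.goto([634.5,152.5,240],Q); st()
bot.move_linear([634.5,152.5,170],feed=80); st("down")
bot.set_gripper(0.0); st("grip")
bot.move_linear([634.5,152.5,185],feed=40); bot.hold(.2); st("lift")
save("wrist","w2.png")
E
```

```text
4.45 [635.  152.2 241.3] F [-0.77 -0.29  0.89] w 1.002 g 0.0
down 5.47 [634.8 152.5 170.5] F [1.22 0.49 0.17] w 0.999 g 0.0
grip 6.08 [634.7 152.5 170.3] F [ 1.22 -1.1   2.12] w 0.263 g 58.6
lift 6.8 [634.4 152.5 184.7] F [-0.34 -0.62 -4.06] w 0.261 g 59.0
```

View pics/w2.png

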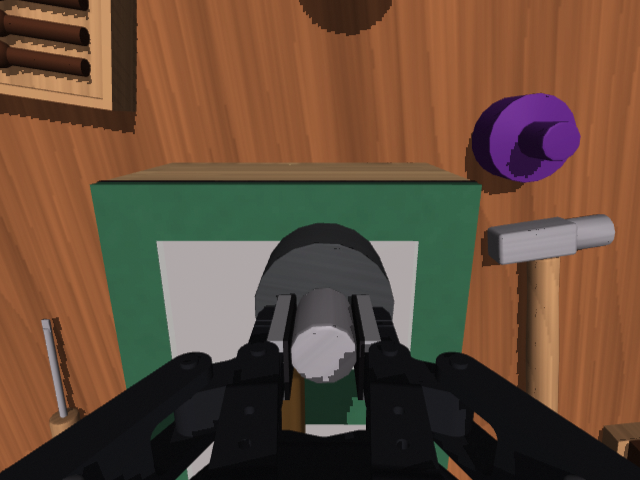

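The knob is held between the pads at (322,335), upright and off the lid. Next I carry it to the pad.

Run:
```python
from h import *
x,y=444.7,-362.9
bot.move_linear([634.5,152.5,270],feed=150)
bot.move_linear([x,y,270],feed=250)
bot.move_linear([x,y,85],feed=120); bot.hold(.2); st("above")
f0=bot.get_contact_force()[2]
z=72
while z>60:
    bot.move_linear([x,y,z],feed=25); f=bot.get_contact_force()[2]
    if f-f0>2.5: break
    z-=1 if z<68 else 2
bot.hold(.2); st("touch")
save("wrist","w3.png")
```

```text
above 11.81 [ 444.8 -363.    85.4] F [-0.66 -0.01 -4.88] w 0.26 g 59.1
touch 13.93 [ 444.9 -363.    64.3] F [0.41 0.6  1.52] w 0.26 g 59.5
```

View pics/w3.png

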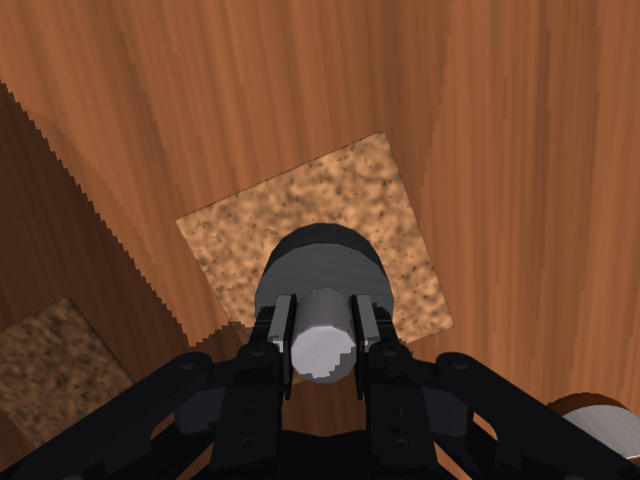

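The weight touches down on the pad at the expected height (64 mm). I'll release it, verify, and go to the bar.

Run:
```python
from h import *
x,y=444.7,-362.9
bot.set_gripper(1.0); st("open")
bot.move_linear([x,y,110],feed=60); bot.move_linear([x,y,260],feed=200)
im=bot.grab_frame("wrist"); c=bot.calibration("wrist"); cv2.imwrite("pics/w4.png",im[:,:,::-1])
for r in bot.place_of("weight","wrist")[:2]: print("weight",round(r["score"],2),np.round(r["uv"]),np.round(ray("wrist",r["uv"],6,c),1))
for r in bot.place_of("pad","wrist")[:2]: print("pad",round(r["score"],2),np.round(r["uv"]),np.round(ray("wrist",r["uv"],0,c),1))
bot.goto([604.8,71,300],Q)
im=bot.grab_frame("wrist"); c=bot.calibration("wrist"); cv2.imwrite("pics/w5.png",im[:,:,::-1])
for r in bot.place_of("bar","wrist")[:2]: print("bar",round(r["score"],2),np.round(r["uv"]),np.round(ray("wrist",r["uv"],138,c),1))
st()
cv2.imwrite("pics/w45.png",np.hstack([cv2.resize(cv2.imread(f"pics/w{i}.png"),(400,300)) for i in (4,5)]))
```

```text
open 14.61 [ 444.7 -362.9   64. ] F [ 0.78 -0.15 -0.02] w 0.999 g 0.0
weight 0.69 [326. 203.] [ 446.  -363.1    6. ]
pad 0.79 [181. 263.] [ 286.1 -408.9    0. ]
bar 0.84 [321. 223.] [603.2  72.1 138. ]
bar 0.36 [512. 230.] [748.3  47.7 138. ]
 18.38 [604.9  69.9 299.9] F [ 0.22 -0.28  0.03] w 1.002 g 0.0
```

View pics/w45.png

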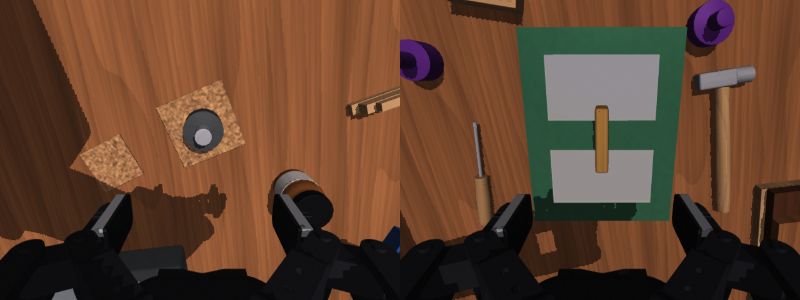

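The weight stands upright in the middle of the larger pad, at (203,130) in the left half. The bar is aligned with the fingers at (601,140) in the right half. Now I grip the bar and pull.

Run:
```python
from h import *
x,y=604.4,71.2
bot.move_linear([x,y,180],feed=150); bot.move_linear([x,y,138],feed=60); st("down")
bot.set_gripper(0.0); st("grip")
p=bot.get_ee_pos(); x,y,z0=p[0],p[1],p[2]
for dz in [1,2,3,4,5,6,8,10,12]:
    bot.move_linear([x,y,z0+dz],feed=12); f=bot.get_contact_force(); print(dz,np.round(f,1),np.round(bot.get_ee_pos()[2]-z0,2))
st("free")
bot.move_linear([x,y,z0+30],feed=30); bot.hold(.5); st("up"); print(bot.get_wrist_torque())
save("wrist","w6.png"); save("scene","s6.png",(200,130,480,340),2)
```

```text
down 20.18 [604.5  71.2 138.1] F [ 1.14 -0.32  0.53] w 0.998 g 0.0
grip 20.82 [604.3  71.2 138.3] F [-1.32  0.19  3.88] w 0.178 g 60.7
1 [ 1.7  0.7 -7.3] 0.37
2 [  1.6  -0.7 -15.5] 1.35
3 [  0.6  -0.4 -15.2] 2.71
4 [ -4.1   0.7 -13.1] 3.99
5 [ -4.2  -0.6 -11.3] 5.24
6 [-5.5 -0.6 -5.8] 6.61
8 [-5.  -1.2  0.9] 9.06
10 [ 0.2 -1.  -5.3] 10.18
12 [ 0.2 -0.2 -5.4] 12.02
free 23.27 [604.4  71.2 150.3] F [ 0.21 -0.21 -5.36] w 0.179 g 60.4
up 24.52 [604.3  71.2 168.2] F [ 0.52  0.02 -5.33] w 0.176 g 60.4
[0.01426318 0.01217212 0.06752875]
```

View pics/s6.png

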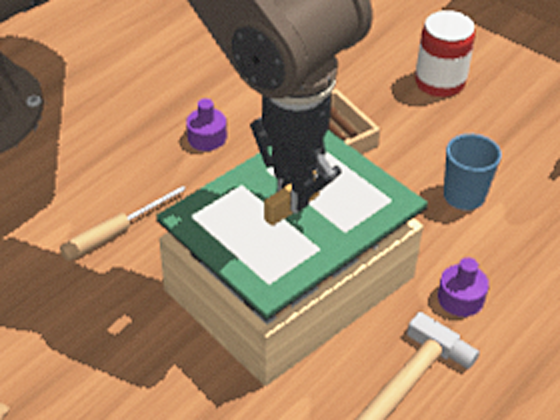

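View pics/w6.png

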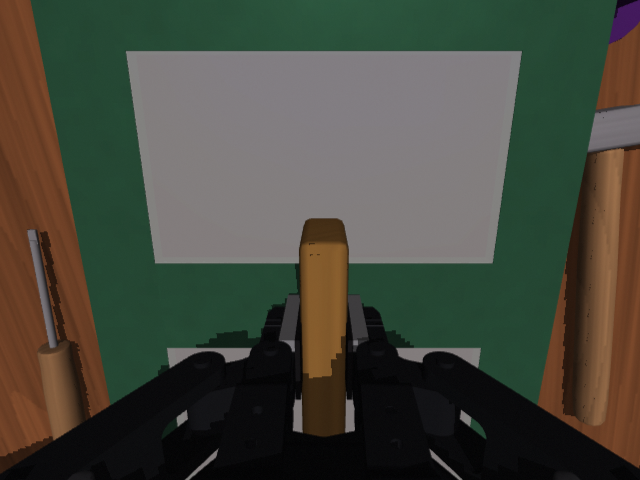

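Force peaked at about 16 N, then the seal let go. The gap looks even all round. One numeric check of level before I hand in: project the pane corners from the first wrist view, raised by 30 mm.

Run:
```python
from h import *
c=bot.calibration("wrist"); T1=np.array([[1,0,0,590.15],[0,.9551,.2963,164.57],[0,-.2963,.9551,524.33],[0,0,0,1]])
c1=dict(c,cam_to_world=T1); Ti=np.linalg.inv(np.array(c["cam_to_world"]))
for u in [(281,108),(417,126),(405,202),(276,185)]:
    p=ray("",u,112,c1); p[2]+=30; k=Ti@np.append(p,1)
    print(u,p.round(0),np.round([c["cx"]+c["fx"]*k[0]/-k[2],c["cy"]+c["fy"]*k[1]/k[2]]))
```

```text
(281, 108) [547. 178. 142.] [126.  54.]
(417, 126) [686. 161. 142.] [520.  52.]
(405, 202) [679.  82. 142.] [498. 262.]
(276, 185) [539. 100. 142.] [160. 261.]
```

The predicted corners (126,54), (520,52), (498,262) and (160,261) match those seen: (127,51), (521,51), (493,263) and (155,263). The lid is level and 30 mm up.

```bash
python3 -c "
from h import *
st(); print(bot.hand_in())"
```

```text
24.62 [604.3  71.2 168.2] F [ 0.4   0.58 -5.45] w 0.175 g 60.4
the job is handed in; nothing more can be done
None
```

Job handed in at 24.6 s: the weight stands upright on the middle of the larger cork pad, and the arm holds the freed lid level about 30 mm above the case rim.

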